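Wedge up the carving board and hold it

TASK

Pick up the wooden wedge by its red handle, set it on the plywood base in front of the hinged carving board and, thin end first, slide it straight in under the middle of the board's front edge until the board's two rubber feet have just come off the base, by about half a centimetre. Finish while still gripping the wedge by its handle so that the wedge alone keeps the board up: the feet are to be trimmed while you hold. Do not lift the board with the gripper, and leave the mug, the wax jar and the carved figure where they stand.

Things in the scene. Friction and masses are not known exactly. Their poses are not given: they have to be found in the camera images.
- base: Fixed plywood base of the carving board, a slab 300 (x) x 200 (y) x 18 mm. Origin: centre of its underside, on the bench. Its +x points from the open front apron towards the hinge; z up. Its top is at z = 18 mm. The apron (free top in front of the board) runs from x = -150 to x = -40 mm. Position and yaw vary.
- board: Dark carving board, 157 (x) x 200 (y) x 18 mm, 0.55 to 1 kg, with a pale flower relief (top 38 mm above the underside), hinged to the base along its far edge. Origin on the hinge, at x = 135, z = 32 mm of the base; axes as the base's. It rests, level, on two black rubber feet (20 wide) under the front corners, y = -88 and 88 mm; the slot between them is 156 wide, 14 mm high.
- board_lip (a point): Middle of the board's lower front edge, 175 mm in front (-x) of the hinge; axes as the board's. At rest at x = -40, y = 0, z = 32 mm of the base; its rise from there is how far the feet are off the base. The edge rises freely, falls back by its own weight, and takes about 2.5 to 5.5 N to lift.
- wedge: Loose pale wooden wedge, 160 (x) x 44 (y) mm, 0.16 kg. Origin: centre of its flat underside. Thin end to +x: 4 mm thick at x = 80, top rising evenly to 28 mm at x = -20, then flat to x = -80, with a red bow handle. Pushed in 42 mm past the lip it touches the board; each further 4.2 mm raises the lip 1 mm. Lies on the bench left or right of the base, thin end roughly away from the robot.
- wedge_tip (a point): Middle of the lower edge of the wedge's thin end, 80 mm in +x of its origin.
- wedge_handle (a point): Centre of the handle's grip bar: 56 long (along the wedge's x), 16 wide (y), 16 high, at x = -50, z = 64 mm of the wedge (bar from z = 56 to 72 mm), on a 14 mm wide post at each end, open below it. Take it from above, fingers closing along the wedge's y.
- mug: Bystander: blue mug, 80 mm wide, 90 mm high, handle to its +y. It stands on the side of the base where the wedge does not lie. Origin: centre of the underside.
- wax: Bystander: amber jar with steel lid, 72 mm wide, 60 mm high, far right. Origin: centre of the underside.
- figure: Bystander: small turned wooden figure, 52 mm wide, 105 mm high, far left. Origin: centre of the underside.
There are look-alikes about, which are no part of the job. What is shaped like the wedge but blue or turquoise is not meant.

How it is judged:
By the outcome, as a careful person would: the job done as asked, in the order asked, and still so for the second after the job is handed in, while the arm keeps its last pose, push and grip.
It also fails if it takes over 48 s, if anything falls off the work surface, if the arm or the gripper's body presses on something with over 40 N, if the wrist force passes 120 N, or if a joint passes its speed limit or range.

ROBOT

A 6-joint arm with a two-finger parallel gripper is mounted at the origin on the work surface. World frame = base frame: x ahead of the robot, y to its left, z up, the work surface at z = 0. Lengths are in m, angles in rad, forces in N, time in s.
With the tool pointing down it reaches from about 0.25 to 0.725 m from the base axis. Payload 4 kg.
Tool frame: the origin (TCP) lies at the centre of the arm's flange, where the gripper is bolted on; the fingertips stand 173 mm ahead of it and the grasp point (between the pads) lies 155 mm ahead of it; z points along the fingers, y is the line along which they close (so a half turn about z gives the same grasp; the last joint's range is limited). The gripper opens to 85 mm and grips with 20 to 120 N. Pads are 22 mm wide; open, the fingers measure 114 mm over their backs; the gripper's body (76 mm by 85 mm) begins 54 mm behind the grasp point. The pads swing forward as they close: fully open they stand 13 mm farther back than shut.
Start: joints at [-1.164, 0.241, 0.005, 1.335, 0, 1.571], TCP at [0.198, -0.459, 0.405] pointing down, gripper open.
Joint ranges: [-2.72, 2.72], [-1.05, 1.87], [-1.09, 1.28], [-1.99, 2.15], [-1.42, 1.44], [-3.14, 3.14]. Speed limits (rad/s): [2.79, 2.79, 3.14, 3.14, 3.14, 3.14].

INTERFACE

Orientations are given as a 3x3 rotation matrix whose columns are the frame's x, y, z axes.
In Python, from bench import manip, optics, order gives the robot as it stands.
- The arm moves only by the tool step_arm, never from a script. Its argument "targets" is one flat list of numbers, 4 for each row, row after row: the shift along the tool's x, y, z in cm, then the turn about the tool's z in degrees. In form: [x, y, z, twist, x, y, z, twist, ...]. A call has 1 to 5 rows; each row shifts and turns the commanded pose from where the row before left it, along the tool's axes as they then stand; what a row does not reach is not made up. A row lasts 1/12 s, in which the tool goes at most 41.7 mm and 7.16 degrees, less where a joint would pass 70% of its speed; a pose out of reach is approached as far as the arm can. A call is refused whole if a number of a shift passes 4.17 or a number of a turn 7.16, either way. A call with a gripper value outside its range is refused whole. "fingers" is the opening, from 0 (shut) to 1 (fully open), set as the call begins (left out, the last holds). The fingers move at their own pace and stop on an object; "force" is the grip in N (left out, the last holds). Time passes only in rows, so rows that do not move let the fingers close. It gives the time, the measured TCP pose, the force, the opening and the grip force at its end, in the units of the state.
- manip.get_state(): the state, without advancing time (a new reading comes with each control period).
- optics.snapshot(name): name is "scene" or "top" or "wrist"; returns a dict with "color" (384x512x3 uint8, red, green, blue), "depth" (384x512 float32, m along the optical axis (not along the pixel's ray), 0 where there is no reading), "fovy" (degrees; the focal length in pixels is half the picture's height over the tangent of half this angle, whatever the lens; pixels are square), "cx", "cy" (the principal point, pixels), "rvec" (rotation vector, rad) and "tvec" (3), from world to camera coordinates, as OpenCV has them. Camera axes: x right, y down, z forward; pixel columns grow to the right and rows downward; lengths in m; the calibration is good to about 2 mm. A picture is of the moment at which its call begins.
- order.job_done(): hands the job in; it is judged then, once.
The state is a dict: "t": time; "q": joint angles; "dq": joint speeds; "joint_torque": joint torques, N m; "tool_pos": TCP position; "ee_rot": TCP orientation; "wrist_force": force on the tool from outside, world axes, zero at the start; "moment": the same for the moment, N m; "width": opening from 0.0 (shut) to 1.0 (fully open); "grip_force": force on a finger pad.
Only numpy, scipy, OpenCV 4.12 (cv2) and the standard library are available. Lean on these libraries where they do the work, as an engineer would, in place of code of your own. Each camera call takes 0.05 s, during which the arm holds its last target. There are 200 camera calls.

## Working session

There is one attempt and no reset: what is moved stays moved. The work goes in short steps, Python scripts to look and compute and a tool call to move; the robot and the scene stay as the last step left them, time stands still between calls to the robot, and variables do not carry over. Pictures are saved under pics/ and viewed, at most 10 in all, crops included, and the job is handed in when it is done.

Besides the shell and the picture viewer there is one more tool, called after "Request:" as a command line: name --argument value ..., lists and objects as JSON in quotes. step_arm: Moves the arm, as the interface text tells. Its arguments: {"type":"object","properties":{"targets":{"type":"array"},"fingers":{"type":"number"},"force":{"type":"number"}},"required":["targets"]}

```bash
ls; mkdir -p pics
cat > h.py <<'E'
import numpy as np, cv2
from bench import manip, optics, order
def snap(n):
    s=optics.snapshot(n); s['f']=s['color'].shape[0]/2/np.tan(np.radians(s['fovy'])/2)
    s['R']=cv2.Rodrigues(np.array(s['rvec'],float))[0]; s['t']=np.array(s['tvec'],float).ravel(); return s
def cloud(s):
    d=s['depth']; v,u=np.indices(d.shape)
    c=np.stack([(u-s['cx'])/s['f']*d,(v-s['cy'])/s['f']*d,d],-1)
    w=(c-s['t'])@s['R']; w[d==0]=np.nan; return w
def plane(s,u,v,z):
    r=np.array([(u-s['cx'])/s['f'],(v-s['cy'])/s['f'],1])@s['R']; o=-s['t']@s['R']
    return o+r*(z-o[2])/r[2]
def save(s,n,crop=None,k=1):
    im=s['color'][...,::-1]
    if crop: im=im[crop[1]:crop[3],crop[0]:crop[2]]
    cv2.imwrite('pics/'+n,cv2.resize(im,None,fx=k,fy=k,interpolation=cv2.INTER_CUBIC))
E
python3 - <<'E'
from h import *
a=snap('top');b=snap('scene')
save(a,'top.png',k=1.5);save(b,'scene.png',k=1.5)
for s in(a,b): print(s['fovy'],s['cx'],s['cy'],-s['t']@s['R'],s['R'].round(2).tolist(),(s['depth']>0).mean())
print(manip.get_state())
E
```

```text
pics
51.684614141228145 259.85482728397596 188.79118198287756 [0.39390392 0.10457504 1.21388482] [[-0.01, -1.0, -0.0], [-0.99, 0.01, -0.13], [0.13, -0.0, -0.99]] 0.9960683186848959
46.42234338014172 251.51117041626375 185.68414246397342 [1.45655915 0.53708499 0.8317691 ] [[-0.41, 0.91, -0.02], [0.56, 0.23, -0.8], [-0.72, -0.34, -0.6]] 0.9913177490234375
{'t': 0.1, 'q': array([-1.16399776e+00,  2.41329498e-01,  3.86188813e-03,  1.33520278e+00,
       -5.12553366e-06,  1.57081545e+00]), 'dq': array([-0.0003693 , -0.00139363,  0.0039509 , -0.00129621, -0.00065177,
       -0.00171102]), 'joint_torque': array([-3.25141882e-04, -3.73137546e+01,  2.53010327e+01,  1.08775040e-02,
       -1.20828490e-04, -3.85326011e-07]), 'tool_pos': array([ 0.19773987, -0.45897562,  0.40390686]), 'ee_rot': array([[ 9.18399802e-01,  3.95652938e-01, -7.46220134e-04],
       [ 3.95653641e-01, -9.18398193e-01,  1.71909722e-03],
       [-5.16135588e-06, -1.87406326e-03, -9.99998244e-01]]), 'wrist_force': array([0.77166838, 0.25959616, 0.13238311]), 'moment': array([ 0.02917918, -0.03734231,  0.04227124]), 'grip_force': 0.0, 'width': 0.9955028490015183}
```

View pics/top.png

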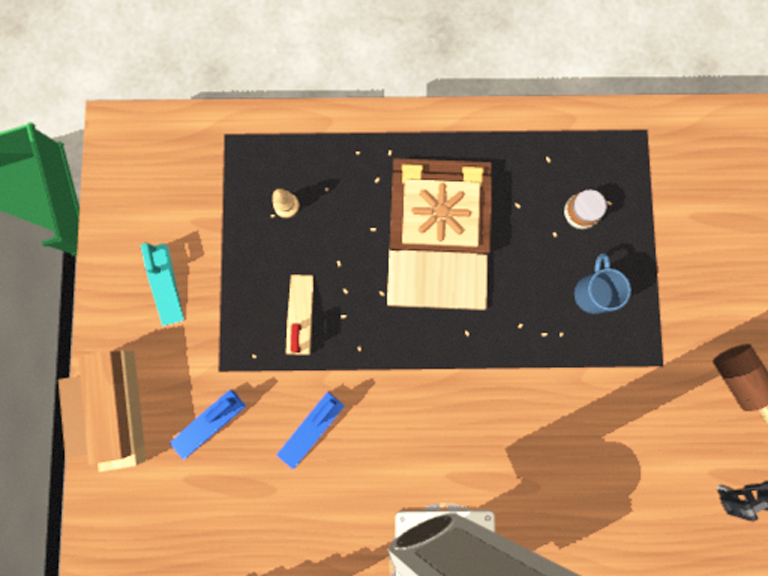

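View pics/scene.png

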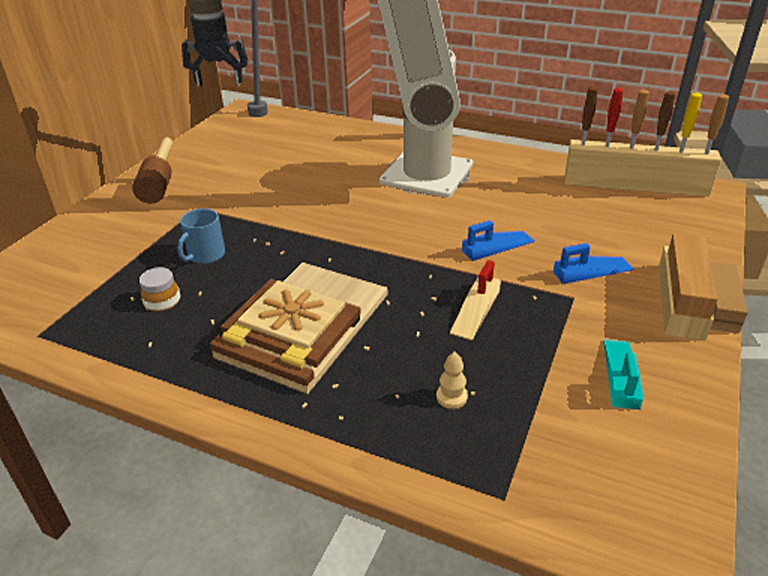

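Candidates (in the 1.5x top picture): the pale wedge with red handle at (297,338), blue look-alikes at (210,423) and (312,430), a turquoise one at (163,284), and a red chisel handle in the scene picture at (613,105). I choose the pale one at (297,338). The base is at about (440,235), with its apron towards the robot.

```bash
cat > m.py <<'E'
from h import *
def red(s,w):
    hsv=cv2.cvtColor(s['color'],cv2.COLOR_RGB2HSV); h,sa,v=cv2.split(hsv)
    return ((h<6)|(h>174))&(sa>170)&(v>70)
def rect(P):
    r=cv2.minAreaRect(P.astype(np.float32)*1000); b=cv2.boxPoints(r); return r,b
if __name__=='__main__':
    a=snap('top');b=snap('scene');save(a,'crop.png',(170,170,260,250),6)
    for n,s in(('top',a),('scene',b)):
        w=cloud(s); ok=np.isfinite(w[...,0]); X,Y,Z=np.moveaxis(np.nan_to_num(w),-1,0)
        mat=(X>.3)&(X<.8)&(Y>-.3)&(Y<.5)&ok
        print(n,'mat z',np.median(Z[mat&(Z<.01)]))
        m=red(s,w)&mat&(Z>.03); p=w[m]; 
        t=p[p[:,2]>.066]; print('red',m.sum(),'zmax',p[:,2].max(),'topbar',rect(t[:,:2])[0])
        # wedge wood: z 3..35mm near handle
        hx,hy=p[:,:2].mean(0)
        k=mat&(Z>.003)&(Z<.035)&(abs(Y-hy)<.06)&(X<hx+.2)&(X>hx-.08)&(s['color'][...,0]>120)
        q=w[k]; print('wedge',k.sum(),rect(q[:,:2]))
        flat=q[q[:,2]>.0265]; print('flat',rect(flat[:,:2]))
        bx=mat&(Z>.012)&(Z<.024)&(abs(Y-0.1)<.14)
        print('apron',bx.sum(),np.median(Z[bx]),rect(w[bx][:,:2]))
        bd=mat&(Z>.045)&(Z<.055)&(abs(Y-0.1)<.14)
        print('board',bd.sum(),rect(w[bd][:,:2]))
E
python3 m.py
```

```text
top mat z 0.0007238282383959563
red 92 zmax 0.07526084941920057 topbar ((435.91375732421875, 287.52789306640625), (12.114025115966797, 51.509544372558594), 89.72429656982422)
wedge 707 (((462.1068115234375, 281.437255859375), (103.05577850341797, 210.19334411621094), 89.29595947265625), array([[356.38492, 231.20464],
       [566.5624 , 228.62187],
       [567.82874, 331.66986],
       [357.65125, 334.25262]], dtype=float32))
flat (((450.9858093261719, 289.0737609863281), (44.28955078125, 86.57112121582031), 89.21879577636719), array([[407.40237, 267.52118],
       [493.96542, 266.34088],
       [494.56924, 310.62634],
       [408.0062 , 311.80664]], dtype=float32))
apron 1788 0.017781261362865855 (((527.5886840820312, 60.48468017578125), (209.2937774658203, 512.0160522460938), 73.08619689941406), array([[ 252.20946,   34.84556],
       [ 742.0775 , -114.11665],
       [ 802.9679 ,   86.1238 ],
       [ 313.09985,  235.08601]], dtype=float32))
board 795 (((532.86767578125, 70.32398986816406), (172.78428649902344, 499.9598693847656), 74.86353302001953), array([[269.00174 ,  52.203568],
[... 638 characters left out ...]
371826172), array([[398.07883, 266.06113],
       [490.3757 , 262.8334 ],
       [491.9102 , 306.71225],
       [399.6133 , 309.93997]], dtype=float32))
apron 1272 0.019580943110711617 (((539.6315307617188, 58.93846130371094), (214.53785705566406, 541.2156372070312), 72.94204711914062), array([[ 249.46199 ,   35.768227],
       [ 766.86884 , -122.99133 ],
       [ 829.8011  ,   82.108696],
       [ 312.39423 ,  240.86826 ]], dtype=float32))
board 863 (((558.4078979492188, 137.98858642578125), (126.18616485595703, 521.4010009765625), 60.102603912353516), array([[300.95294, 213.2377 ],
       [752.9655 , -46.65377],
       [815.86285,  62.73947],
       [363.85028, 322.63095]], dtype=float32))
```

View pics/crop.png

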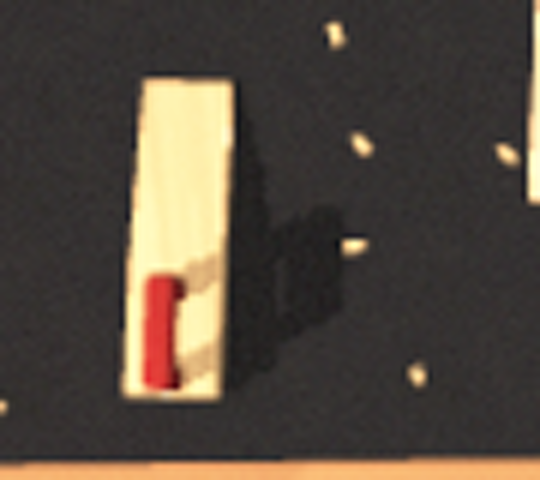

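The crop shows a pale wedge with a red handle and its thin end away from the robot, so the choice holds. Tip edge at crop (145–233,80), rear edge at (123–220,397), bar at (163,330). Next, cleaner masks and ray casts.

```bash
cat > m2.py <<'E'
from m import *
def comp(mask,u,v):
    n,l=cv2.connectedComponents(mask.astype(np.uint8)); return l==l[v,u]
def quad(c):
    cnt=max(cv2.findContours(c.astype(np.uint8),cv2.RETR_EXTERNAL,cv2.CHAIN_APPROX_NONE)[0],key=cv2.contourArea)
    h=cv2.convexHull(cnt)
    for e in np.arange(1,15,.25):
        q=cv2.approxPolyDP(h,e,True)
        if len(q)<=4: break
    return q[:,0].astype(float)
def fitpix(s,mask,u,v,z):
    q=quad(comp(mask,u,v)); 
    return q,np.array([plane(s,*(p+.0),z) for p in q])
if __name__=='__main__':
    a=snap('top');c=a['color'].astype(int);w=cloud(a);Z=np.nan_to_num(w[...,2])
    hsv=cv2.cvtColor(a['color'],cv2.COLOR_RGB2HSV)
    print('hsv apron',hsv[187,290],'wedge',hsv[195,200],'board',hsv[160,262],'mat',hsv[200,240])
    for nm,u,v,z in(('apron',290,187,.018),('wedge',200,195,.028)):
        m=(hsv[...,2]>110)
        if nm=='apron': m=m&(Z<.027)
        q,P=fitpix(a,m,u,v,z); print(nm,q.tolist(),P.round(4).tolist())
    # board+base: all raised above 12 mm around the base
    m=comp((Z>.010)&(Z<.1),290,187); p=w[m][:,:2]; print('baseall',rect(p))
    m&=(abs(Z-.05)<.004); print('board50',rect(w[m][:,:2]))
    b=snap('scene')
    for s in(a,b):
        W=cloud(s); m=red(s,W)&(np.nan_to_num(W[...,2])>.05)&(np.nan_to_num(W[...,0])<.6)&(np.nan_to_num(W[...,1])>.2)
        v,u=np.nonzero(m); print('red px centre',u.mean(),v.mean(),plane(s,u.mean(),v.mean(),.066))
        t=W[m]; t=t[t[:,2]>.066,:2]; l=cv2.fitLine(t.astype(np.float32),2,0,.01,.01).ravel(); print('yaw',np.degrees(np.arctan2(l[1],l[0])))
E
python3 m2.py
```

```text
hsv apron [ 23  74 253] wedge [ 25  79 254] board [ 10 144 136] mat [15 20 52]
apron [[259.0, 166.0], [324.0, 170.0], [323.0, 206.0], [258.0, 203.0]] [[0.6156, 0.1045, 0.018], [0.6007, -0.0941, 0.018], [0.4904, -0.0875, 0.018], [0.5019, 0.1089, 0.018]]
wedge [[207.0, 183.0], [206.0, 235.0], [191.0, 236.0], [194.0, 183.0]] [[0.5635, 0.2622, 0.028], [0.4075, 0.2645, 0.028], [0.405, 0.309, 0.028], [0.564, 0.3015, 0.028]]
baseall (((648.1122436523438, 2.8431396484375), (200.27166748046875, 301.8926696777344), 86.84376525878906), array([[ 491.88153,  -88.82987],
       [ 793.3162 , -105.45173],
       [ 804.34296,   94.51615],
       [ 502.90826,  111.13801]], dtype=float32))
board50 (((694.493896484375, 0.2873077392578125), (200.23912048339844, 176.28643798828125), 86.86190795898438), array([[ 601.002   ,  -94.85693 ],
       [ 777.0241  , -104.507324],
       [ 787.9858  ,   95.43155 ],
       [ 611.9637  ,  105.08194 ]], dtype=float32))
red px centre 196.24137931034483 225.0344827586207 [0.43592644 0.28766115 0.066     ]
yaw -2.122837
red px centre 380.8542372881356 108.50847457627118 [-0.06751412  0.34882933  0.066     ]
yaw -13.502712
```

Request:
step_arm --targets '[0,0,0,-7,0,0,0,-7,0,0,0,-7,0,0,0,-7,0,0,0,0]'

```text
t: 0.72
tool_pos: [0.1978, -0.4592, 0.4046]
ee_rot: [[0.624, 0.782, -0.0], [0.782, -0.624, 0.0], [0.0, -0.0, -1.0]]
wrist_force: [-0.0, -0.0, -0.4]
width: 1.001
grip_force: 0.0
```

```bash
python3 -c "
from h import *
s=manip.get_state();print(s['q'],s['ee_rot'])"
```

```text
[-1.16400760e+00  2.40635426e-01  4.89027907e-03  1.33517975e+00
  1.12316329e-05  1.08021118e+00] [[ 6.23664939e-01  7.81691782e-01 -4.05571738e-05]
 [ 7.81691780e-01 -6.23664931e-01  1.22526717e-04]
 [ 7.04840409e-05 -1.08118827e-04 -9.99999992e-01]]
```

Request:
step_arm --targets '[0,0,0,-7.1,0,0,0,-7.1,0,0,0,-7.1,0,0,0,-7.1,0,0,0,-7.1]'

```text
t: 1.13
tool_pos: [0.1978, -0.4592, 0.4046]
ee_rot: [[0.053, 0.999, -0.0], [0.999, -0.053, 0.0], [0.0, -0.0, -1.0]]
wrist_force: [-0.9, 0.4, 0.1]
width: 1.001
grip_force: 0.0
```

Request:
step_arm --targets '[0,0,0,-7.1,0,0,0,-7.1,0,0,0,-7.1,0,0,0,-7.1,0,0,0,-7.1]'

```text
t: 1.55
tool_pos: [0.1978, -0.4592, 0.4047]
ee_rot: [[-0.537, 0.844, -0.0], [0.844, 0.537, 0.0], [0.0, 0.0, -1.0]]
wrist_force: [-0.2, -0.7, -0.1]
width: 0.998
grip_force: 0.0
```

Request:
step_arm --targets '[0,0,0,-7.1,0,0,0,-7.1,0,0,0,-7.1,0,0,0,-7.1,0,0,0,-7.1]'

```text
t: 1.97
tool_pos: [0.1978, -0.4592, 0.4047]
ee_rot: [[-0.927, 0.375, -0.0], [0.375, 0.927, 0.0], [0.0, 0.0, -1.0]]
wrist_force: [0.7, 0.5, 0.4]
width: 1.005
grip_force: 0.0
```

Request:
step_arm --targets '[0,0,0,-7.1,0,0,0,-7.1,0,0,0,-7.1,0,0,0,0]'

```text
t: 2.3
tool_pos: [0.1978, -0.4592, 0.4046]
ee_rot: [[-1.0, 0.017, -0.0], [0.017, 1.0, 0.0], [0.0, 0.0, -1.0]]
wrist_force: [0.3, 0.0, 0.7]
width: 1.0
grip_force: 0.0
```

Request:
step_arm --targets '[-1.13,3.75,0,0,-1.13,3.75,0,0,-1.13,3.75,0,0,-1.13,3.75,0,0,-1.13,3.75,0,0]'

```text
t: 2.72
tool_pos: [0.2572, -0.271, 0.4047]
ee_rot: [[-1.0, 0.023, 0.0], [0.023, 1.0, -0.0], [-0.0, -0.0, -1.0]]
wrist_force: [1.4, 0.5, 1.2]
width: 1.001
grip_force: 0.0
```

Request:
step_arm --targets '[-1.13,3.75,0,0,-1.13,3.75,0,0,-1.13,3.75,0,0,-1.13,3.75,0,0,-1.13,3.75,0,0]'

```text
t: 3.13
tool_pos: [0.3165, -0.0842, 0.4051]
ee_rot: [[-1.0, 0.022, 0.001], [0.022, 1.0, -0.0], [-0.001, -0.0, -1.0]]
wrist_force: [0.7, -0.8, 0.0]
width: 0.996
grip_force: 0.0
```

Request:
step_arm --targets '[-1.13,3.75,0,0,-1.13,3.75,0,0,-1.13,3.75,0,0,-1.13,3.75,0,0,-1.13,3.75,0,0]'

```text
t: 3.55
tool_pos: [0.376, 0.1027, 0.405]
ee_rot: [[-1.0, 0.021, 0.001], [0.021, 1.0, 0.0], [-0.001, 0.0, -1.0]]
wrist_force: [1.7, -1.1, 0.5]
width: 0.999
grip_force: 0.0
```

Request:
step_arm --targets '[-1.13,3.75,0,0,-1.13,3.75,0,0,-1.13,3.75,0,0,-1.13,3.75,0,0,-1.13,3.75,0,0]'

```text
t: 3.97
tool_pos: [0.4356, 0.2893, 0.4047]
ee_rot: [[-1.0, 0.021, 0.0], [0.021, 1.0, 0.0], [-0.0, 0.0, -1.0]]
wrist_force: [1.7, -0.1, -0.3]
width: 0.999
grip_force: 0.0
```

Request:
step_arm --targets '[0,0,0,0,0,0,0,0]'

```text
t: 4.13
tool_pos: [0.4356, 0.289, 0.4036]
ee_rot: [[-1.0, 0.017, -0.001], [0.017, 1.0, -0.001], [0.001, -0.001, -1.0]]
wrist_force: [-0.3, -0.7, -0.4]
width: 0.998
grip_force: 0.0
```

Run:
```python
from h import *
s=snap('wrist');save(s,'wrist.png',k=1.5);np.save('w.npy',s,allow_pickle=True)
print(manip.get_state()['tool_pos'],manip.get_state()['q'],-s['t']@s['R'],s['fovy'])
w=cloud(s);hsv=cv2.cvtColor(s['color'],cv2.COLOR_RGB2HSV)
m=((hsv[...,0]<6)|(hsv[...,0]>174))&(hsv[...,1]>170)&(hsv[...,2]>70)
v,u=np.nonzero(m);print(len(u),u.mean(),v.mean(),np.nanmin(w[m],0),np.nanmax(w[m],0))
t=w[m];t=t[(t[:,2]>.068)&(t[:,2]<.08)];r=cv2.minAreaRect(t[:,:2].astype(np.float32)*1000);print('bar',r,len(t),np.median(t[:,2]))
Z=np.nan_to_num(w[...,2]);X=np.nan_to_num(w[...,0]);Y=np.nan_to_num(w[...,1])
f=w[(Z>.0255)&(Z<.031)&(hsv[...,2]>110)&(abs(Y-.287)<.05)&(X<.52)&(X>.38)];print('flat',cv2.minAreaRect(f[:,:2].astype(np.float32)*1000))
```

```text
[0.43528807 0.28763469 0.40390428] [ 5.84009095e-01  2.85056170e-01  6.22365302e-02  1.35003362e+00
 -3.40430190e-04  6.01737709e-01] [0.35540327 0.29051987 0.37197553] 65.66511361943654
740 251.67972972972973 170.0891891891892 [0.40535275 0.27902431 0.03419279] [0.45949569 0.29348986 0.07308972]
bar ((432.58563232421875, 286.5291442871094), (13.953163146972656, 53.60786056518555), 88.65630340576172) 675 0.0708182974161313
flat ((439.5782165527344, 285.83612060546875), (43.985904693603516, 72.64192962646484), 87.9989013671875)
```

View pics/wrist.png

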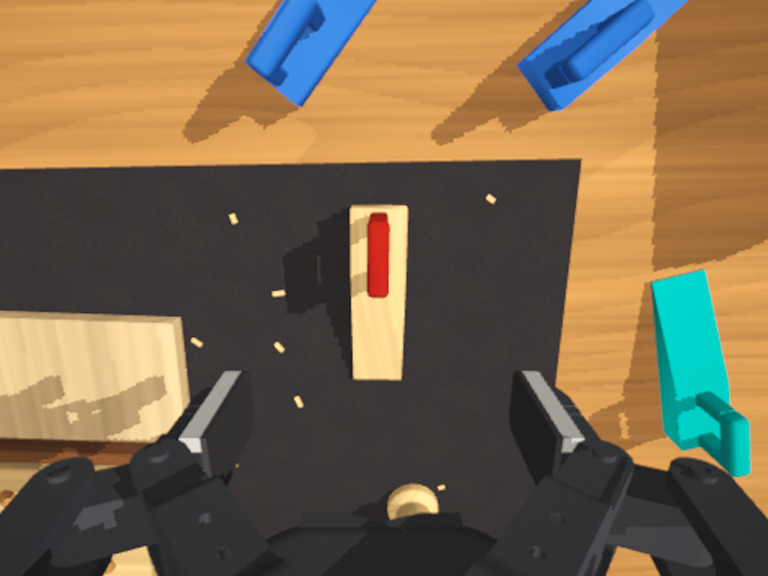

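The wrist picture shows the red bar at (378,255), centred between the fingers, with the tip edge at (378,379). The bar centre is about (0.433, 0.2865) with yaw about -1.6°. Descending.

Request:
step_arm --targets '[0.15,-0.1,3.5,0.6,0,0,3.5,0,0,0,3.5,0,0,0,3.5,0,0,0,2.5,0]'

```text
t: 4.6
tool_pos: [0.4327, 0.2838, 0.2376]
ee_rot: [[-1.0, 0.031, -0.002], [0.031, 1.0, -0.002], [0.002, -0.002, -1.0]]
wrist_force: [-0.3, -0.3, 0.3]
width: 1.0
grip_force: 0.0
```

Request:
step_arm --targets '[0,0,1.5,0,0,0,0.5,0,0,0,0,0]'

```text
t: 4.85
tool_pos: [0.4334, 0.2846, 0.219]
ee_rot: [[-1.0, 0.029, -0.002], [0.029, 1.0, -0.002], [0.002, -0.002, -1.0]]
wrist_force: [-0.1, -0.9, -0.2]
width: 1.001
grip_force: 0.0
```

Request:
step_arm --targets '[0,0,0,0,0,0,0,0,0,0,0,0,0,0,0,0,0,0,0,0]' --fingers 0 --force 60

```text
t: 5.27
tool_pos: [0.4343, 0.2864, 0.2206]
ee_rot: [[-1.0, 0.026, 0.001], [0.026, 1.0, 0.001], [-0.001, 0.001, -1.0]]
wrist_force: [0.5, -0.2, 0.8]
width: 0.299
grip_force: 0.0
```

Request:
step_arm --targets '[0,0,0,0,0,0,0,0,0,0,0,0,0,0,0,0,0,0,0,0]'

```text
t: 5.68
tool_pos: [0.4342, 0.2863, 0.2204]
ee_rot: [[-1.0, 0.026, 0.001], [0.026, 1.0, 0.0], [-0.001, 0.0, -1.0]]
wrist_force: [-0.3, -1.8, 5.6]
width: 0.175
grip_force: 59.6
```

Request:
step_arm --targets '[0,0,-1,0,0,0,-2,0,0,0,-2.5,0,0,0,-2.5,0,0,0,0,0]'

```text
t: 6.1
tool_pos: [0.4354, 0.2873, 0.3048]
ee_rot: [[-1.0, 0.026, 0.007], [0.026, 1.0, 0.005], [-0.007, 0.005, -1.0]]
wrist_force: [0.5, 1.6, -1.3]
width: 0.173
grip_force: 58.7
```

Request:
step_arm --targets '[-0.26,-1.7,0,0,-0.51,-3.4,0,0,-0.51,-3.4,0,0,-0.51,-3.4,0,0,-0.51,-3.4,0,0]'

```text
t: 6.52
tool_pos: [0.4524, 0.1314, 0.2991]
ee_rot: [[-1.0, 0.025, -0.001], [0.025, 1.0, -0.0], [0.001, -0.0, -1.0]]
wrist_force: [0.2, -0.3, -1.6]
width: 0.176
grip_force: 58.8
```

Request:
step_arm --targets '[-0.51,-3.4,0,0,-0.51,-3.4,0,0,-0.51,-3.4,0,0,-0.25,-1.7,0,1.6,0,0,0,0]'

```text
t: 6.93
tool_pos: [0.4676, 0.0102, 0.2992]
ee_rot: [[-0.998, 0.06, -0.001], [0.06, 0.998, -0.001], [0.001, -0.001, -1.0]]
wrist_force: [0.4, 0.3, -1.8]
width: 0.174
grip_force: 59.0
```

Request:
step_arm --targets '[0,0,0,0,0,0,0,0]'

```text
t: 7.1
tool_pos: [0.4674, 0.0136, 0.2993]
ee_rot: [[-0.999, 0.054, -0.001], [0.054, 0.999, 0.001], [0.001, 0.001, -1.0]]
wrist_force: [-0.5, 0.9, -1.2]
width: 0.176
grip_force: 59.0
```

```bash
cat > m3.py <<'E'
from m2 import *
from math import degrees,atan2
import sys
a=snap('top');b=snap('scene');wr=snap('wrist');st=manip.get_state();print(st['t'],st['tool_pos'],st['ee_rot'][:,0],st['width'],st['wrist_force'])
save(wr,sys.argv[1],k=1.5)
for n,s in(('top',a),('scene',b),('wrist',wr)):
    w=cloud(s);X,Y,Z=np.moveaxis(np.nan_to_num(w),-1,0);R=cv2.cvtColor(s['color'],cv2.COLOR_RGB2HSV)[...,2]
    bd=(abs(Z-.05)<.005)&(X>.58)&(X<.82)&(abs(Y)<.13)
    print(n,'board',bd.sum(),rect(w[bd][:,:2])[0]);
    ap=(abs(Z-.018)<.005)&(X>.48)&(X<.62)&(abs(Y)<.125)&(R>90)
    print(n,'apron',ap.sum(),np.median(Z[ap]),rect(w[ap][:,:2])[0])
np.save('w.npy',wr,allow_pickle=True)
E
python3 m3.py w2.png
```

```text
7.25 [0.4675313  0.01429078 0.29955353] [-9.98652789e-01  5.18884266e-02  4.44920202e-04] 0.17473540995342757 [-0.43308863  0.17996517 -2.21593864]
top board 1332 ((694.9598388671875, 0.5712051391601562), (199.67431640625, 176.25338745117188), 86.86205291748047)
top apron 899 0.01792807339544787 ((554.3501586914062, 12.804893493652344), (190.7377166748047, 113.049560546875), 86.99998474121094)
scene board 1235 ((689.9881591796875, -2.7855224609375), (204.49415588378906, 180.1072540283203), 87.53407287597656)
scene apron 936 0.019698729435497372 ((550.5337524414062, 5.674140930175781), (202.38272094726562, 119.95155334472656), 85.86121368408203)
wrist board 252 ((630.5306396484375, 0.21720123291015625), (199.03750610351562, 40.08667755126953), 89.54719543457031)
wrist apron 8179 0.017242504112035317 ((530.5224609375, 6.3472747802734375), (199.78692626953125, 74.85273742675781), 87.10126495361328)
```

View pics/w2.png

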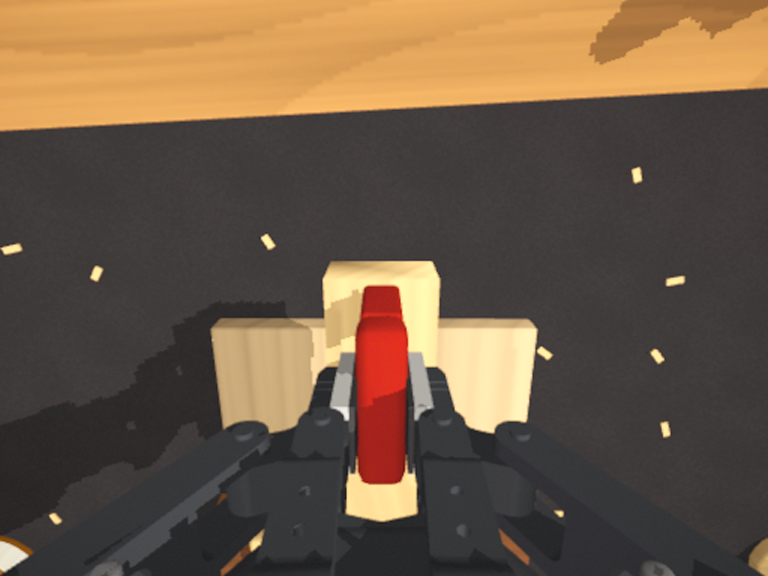

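The wrist picture shows the wedge straight in the grip: bar at (382,385), rear edge at (325–440,262). The apron's front edge at (213–537,322) is parallel to the tool. I set it down on the apron with a small correction.

Request:
step_arm --targets '[0.5,-0.25,1.5,0,0,0,2,0,0,0,1.5,0,0,0,0.8,0,0,0,0,0]'

```text
t: 7.67
tool_pos: [0.4616, 0.0118, 0.24]
ee_rot: [[-0.999, 0.052, -0.004], [0.052, 0.999, -0.0], [0.004, -0.0, -1.0]]
wrist_force: [0.2, -0.3, -1.1]
width: 0.174
grip_force: 58.9
```

Request:
step_arm --targets '[0,0,0.2,0,0,0,0.1,0,0,0,0,0,0,0,0,0]'

```text
t: 8.0
tool_pos: [0.463, 0.0111, 0.2395]
ee_rot: [[-0.999, 0.054, 0.002], [0.054, 0.999, 0.0], [-0.002, 0.0, -1.0]]
wrist_force: [-0.2, -0.5, -1.3]
width: 0.173
grip_force: 58.9
```

```bash
cat > m4.py <<'E'
from m2 import *
import sys
a=snap('top');b=snap('scene');st=manip.get_state();print(st['t'],st['tool_pos'],st['ee_rot'][:,0],st['wrist_force'])
save(b,sys.argv[1],(130,160,290,280),5)
for n,s in(('top',a),('scene',b)):
    w=cloud(s);X,Y,Z=np.moveaxis(np.nan_to_num(w),-1,0);V=cv2.cvtColor(s['color'],cv2.COLOR_RGB2HSV)[...,2]
    k=(X>.605)&(X<.64)&(abs(Y)<.09)&(Z>.04)&(Z<.062); print(n,'front strip z',np.median(Z[k]),np.isfinite(Z[k]).sum())
    for yy in np.arange(-.02,.035,.005):
        pass
    p=(X>.46)&(X<.60)&(abs(Y-.01)<.035)&(Z>.0195)&(Z<.05)&(V>90); print('wedge>19.5mm',p.sum(),rect(w[p][:,:2]) if p.sum()>5 else '')
E
python3 m4.py s2.png
```

```text
8.1 [0.46283526 0.01100882 0.2392978 ] [-0.99853941  0.05401419 -0.00123282] [ 0.97852657 -0.09246387 -1.51853185]
top front strip z 0.05173717459506401 502
wedge>19.5mm 122 (((549.29296875, 11.093963623046875), (67.07892608642578, 98.06262969970703), 89.03302001953125), array([[499.70264 , -21.613262],
       [597.7513  , -23.268185],
       [598.8833  ,  43.80119 ],
       [500.83466 ,  45.456112]], dtype=float32))
scene front strip z 0.05331111071912875 106
wedge>19.5mm 519 (((518.710693359375, 14.971809387207031), (61.507171630859375, 116.28095245361328), 87.10352325439453), array([[459.09048 , -12.804562],
       [575.2229  , -18.680416],
       [578.33093 ,  42.74818 ],
       [462.1985  ,  48.624035]], dtype=float32))
```

View pics/s2.png

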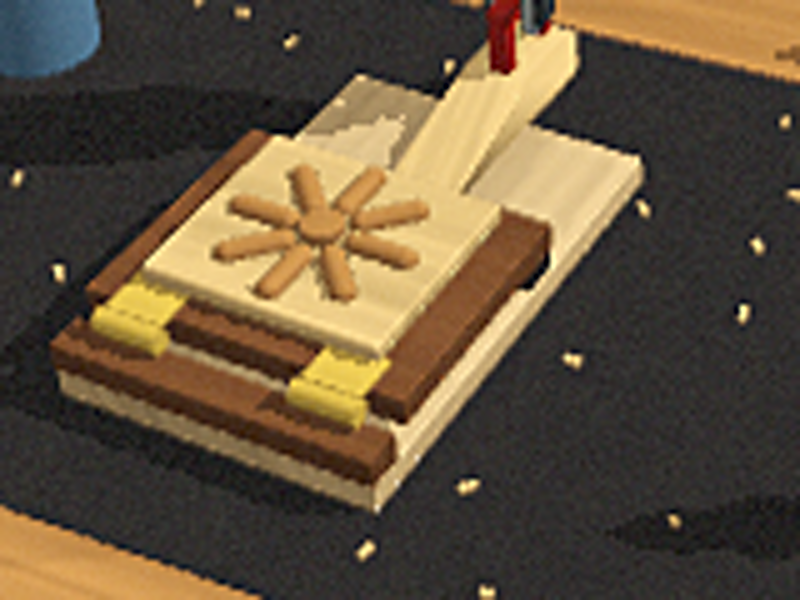

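The scene crop shows the wedge over the apron, pointing at the middle of the board's front edge (tip near (440,190)). It still hangs from the gripper, about 1 mm short of resting. Lower gently.

Request:
step_arm --targets '[0,0,0.1,0,0,0,0,0,0,0,0,0]'

```text
t: 8.35
tool_pos: [0.4628, 0.0109, 0.2383]
ee_rot: [[-0.999, 0.054, 0.001], [0.054, 0.999, -0.0], [-0.001, 0.0, -1.0]]
wrist_force: [-1.7, 0.6, 3.7]
width: 0.168
grip_force: 59.6
```

Request:
step_arm --targets '[0,0,0.05,0,0,0,0,0,0,0,0,0]'

```text
t: 8.6
tool_pos: [0.4627, 0.011, 0.2383]
ee_rot: [[-0.999, 0.054, 0.001], [0.054, 0.999, -0.0], [-0.001, 0.0, -1.0]]
wrist_force: [-2.6, -0.8, 7.8]
width: 0.177
grip_force: 60.4
```

Request:
step_arm --targets '[-0.5,0,0,0,-1,0,0,0,-1,0,0,0,-1,0,0,0,-0.5,0,0,0]'

```text
t: 9.02
tool_pos: [0.5028, 0.0089, 0.2384]
ee_rot: [[-0.999, 0.054, 0.0], [0.054, 0.999, 0.001], [-0.0, 0.001, -1.0]]
wrist_force: [-7.0, -0.1, 13.8]
width: 0.173
grip_force: 60.9
```

Request:
step_arm --targets '[-0.5,0,0,0,-0.5,0,0,0,0,0,0,0,0,0,0,0]'

```text
t: 9.35
tool_pos: [0.5128, 0.0084, 0.2384]
ee_rot: [[-0.999, 0.054, 0.001], [0.054, 0.999, 0.0], [-0.001, 0.0, -1.0]]
wrist_force: [-2.6, -0.6, 7.7]
width: 0.175
grip_force: 60.5
```

```bash
cat > m5.py <<'E'
from m2 import *
a=[snap('top') for _ in range(2)];b=[snap('scene') for _ in range(2)];st=manip.get_state();print(st['t'],st['tool_pos'],st['ee_rot'][:,0],st['wrist_force'])
c=np.array([.6465,.002]);ex=np.array([.9985,-.0545]);ey=np.array([.0545,.9985])
# board's dark rim and relief plate seen by depth: slope in base frame
for n,ss in(('top',a),('scene',b)):
    w=np.concatenate([cloud(s).reshape(-1,3) for s in ss]);w=w[np.isfinite(w[:,0])];d=w[:,:2]-c;x=d@ex;y=d@ey;z=w[:,2]
    for nm,k in(('rim',(abs(x+.030)<.006)&(abs(y)<.095)&(z>.035)&(z<.07)),('plateF',(abs(x-.01)<.01)&(abs(y)<.06)&(z>.045)&(z<.075)),('plateB',(abs(x-.08)<.01)&(abs(y)<.06)&(z>.045)&(z<.075))):
        print(n,nm,k.sum(),(np.median(z[k])*1e3).round(2),(z[k].mean()*1e3).round(2))
    for i in (-1,1):
        k=(abs(x+.030)<.006)&(abs(y-i*.075)<.02)&(z>.035)&(z<.07);print('  side',i,(np.median(z[k])*1e3).round(2))
E
python3 m5.py
```

```text
9.55 [0.51275298 0.00836599 0.23840515] [-0.99854368  0.05392457 -0.00163003] [-3.6570986   0.69557434  6.97844459]
top rim 206 52.01 53.93
top plateF 460 64.62 64.89
top plateB 508 62.83 63.44
  side -1 nan
  side 1 50.93
scene rim 246 62.68 60.37
scene plateF 421 65.74 66.3
scene plateB 487 63.91 64.5
  side -1 62.97
  side 1 52.89
  return _methods._mean(a, axis=axis, dtype=dtype,
  ret = ret.dtype.type(ret / rcount)
```

```bash
cat > rise.py <<'E'
from h import *
import sys
from m2 import cloud
c=np.array([.6465,.002]);ex=np.array([.9985,-.0545]);ey=np.array([.0545,.9985])
S={n:[snap(n) for _ in range(4)] for n in('top','scene')}
D={n:np.median([s['depth'] for s in S[n]],0) for n in S}
if sys.argv[1]=='base': np.savez('base.npz',**D)
B=np.load('base.npz')
for n in S:
    s=S[n][0]; s['depth']=B[n]; w0=cloud(s); s['depth']=D[n]; w1=cloud(s)
    d=w0[...,:2]-c; x=d@ex;y=d@ey;dz=w1[...,2]-w0[...,2]
    arm=130-x*1e3+5
    for lo,hi in((-.03,.01),(.01,.05),(.05,.09)):
        k=(x>lo)&(x<hi)&(abs(y)<.09)&(w0[...,2]>.045)&(w0[...,2]<.074)&(abs(dz)<.012)
        # lip rise = dz * 175/distance from hinge
        r=dz[k]*1e3*175/(135-x[k]*1e3); print(n,lo,k.sum(),'lip rise mm',np.median(r).round(2))
st=manip.get_state();print(st['t'],st['tool_pos'],st['wrist_force'])
E
python3 rise.py base
```

```text
top -0.03 370 lip rise mm 0.0
top 0.01 779 lip rise mm 0.0
top 0.05 773 lip rise mm 0.0
scene -0.03 562 lip rise mm 0.0
scene 0.01 622 lip rise mm 0.0
scene 0.05 705 lip rise mm 0.0
9.95 [0.51274532 0.00835845 0.23841732] [-2.21136531  0.70266975  7.52190739]
```

Request:
step_arm --targets '[-0.3,0,0,0,-0.3,0,0,0,-0.3,0,0,0,0,0,0,0,0,0,0,0]'

```text
t: 10.37
tool_pos: [0.519, 0.008, 0.2384]
ee_rot: [[-0.999, 0.054, -0.006], [0.054, 0.999, 0.001], [0.006, 0.001, -1.0]]
wrist_force: [-12.6, 0.7, 17.7]
width: 0.178
grip_force: 61.7
```

Request:
step_arm --targets '[-0.3,0,0,0,-0.3,0,0,0,-0.3,0,0,0,0,0,0,0,0,0,0,0]'

```text
t: 10.78
tool_pos: [0.5279, 0.0075, 0.2384]
ee_rot: [[-0.999, 0.054, -0.006], [0.054, 0.999, 0.001], [0.006, 0.0, -1.0]]
wrist_force: [-12.1, 0.3, 16.5]
width: 0.175
grip_force: 61.6
```

```bash
python3 rise.py x
```

```text
top -0.03 282 lip rise mm 2.24
top 0.01 517 lip rise mm 2.36
top 0.05 772 lip rise mm 2.3
scene -0.03 562 lip rise mm 2.05
scene 0.01 622 lip rise mm 1.87
scene 0.05 702 lip rise mm 2.23
11.1833 [0.52789496 0.00752219 0.23838894] [-11.58815956   0.3623979   16.86987302]
```

Request:
step_arm --targets '[-0.3,0,0,0,-0.3,0,0,0,-0.3,0,0,0,-0.2,0,0,0,0,0,0,0]'

```text
t: 11.6
tool_pos: [0.5389, 0.0069, 0.2384]
ee_rot: [[-0.999, 0.054, -0.006], [0.054, 0.999, 0.001], [0.006, 0.0, -1.0]]
wrist_force: [-12.6, 0.7, 17.2]
width: 0.175
grip_force: 61.5
```

Request:
step_arm --targets '[0,0,0,0,0,0,0,0]'

```text
t: 11.77
tool_pos: [0.5389, 0.007, 0.2384]
ee_rot: [[-0.999, 0.054, -0.006], [0.054, 0.999, 0.001], [0.006, 0.001, -1.0]]
wrist_force: [-12.7, 0.4, 15.3]
width: 0.177
grip_force: 61.5
```

```bash
python3 rise.py x
python3 - <<'E'
from h import *
save(snap('scene'),'s3.png',(130,140,290,260),5)
E
```

```text
top -0.03 282 lip rise mm 4.67
top 0.01 299 lip rise mm 4.67
top 0.05 762 lip rise mm 5.05
scene -0.03 553 lip rise mm 4.43
scene 0.01 611 lip rise mm 4.19
scene 0.05 700 lip rise mm 4.33
12.1667 [0.5388669  0.006919   0.23838376] [-12.01667931   0.3340965   16.33550171]
```

View pics/s3.png

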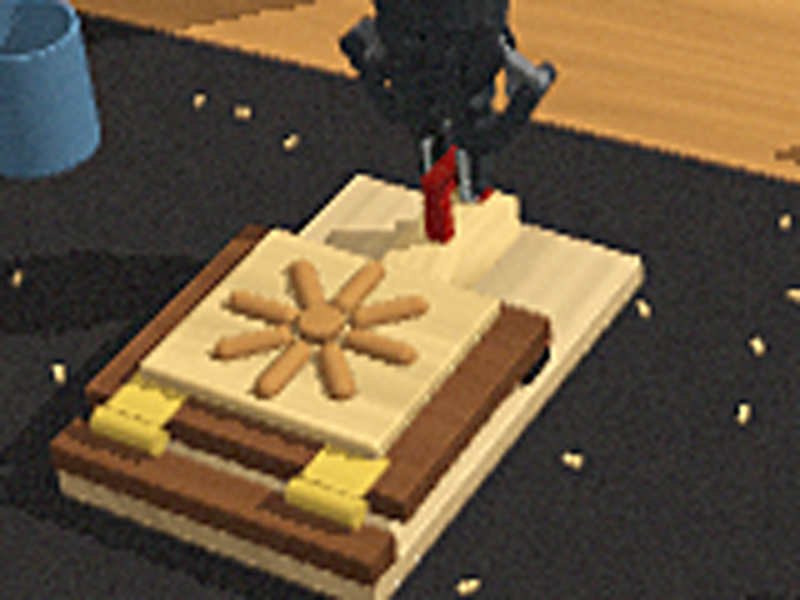

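The wedge is in, straight and central, and the near foot is clear of the base at (537,365). The lip has risen about 4.5 mm, so 2 mm more of push.

Request:
step_arm --targets '[-0.2,0,0,0,0,0,0,0,0,0,0,0,0,0,0,0,0,0,0,0]'

```text
t: 12.63
tool_pos: [0.5407, 0.0068, 0.2384]
ee_rot: [[-0.999, 0.054, -0.006], [0.054, 0.999, 0.001], [0.006, 0.0, -1.0]]
wrist_force: [-13.2, 0.0, 16.7]
width: 0.172
grip_force: 61.5
```

Request:
step_arm --targets '[0,0,0,0,0,0,0,0,0,0,0,0,0,0,0,0,0,0,0,0]'

```text
t: 13.05
tool_pos: [0.5407, 0.0068, 0.2384]
ee_rot: [[-0.999, 0.054, -0.006], [0.054, 0.999, 0.001], [0.006, 0.0, -1.0]]
wrist_force: [-12.6, 0.4, 16.6]
width: 0.177
grip_force: 61.5
```

```bash
python3 rise.py x
```

```text
top -0.03 283 lip rise mm 4.86
top 0.01 275 lip rise mm 5.14
top 0.05 747 lip rise mm 5.73
scene -0.03 551 lip rise mm 4.8
scene 0.01 612 lip rise mm 4.53
scene 0.05 700 lip rise mm 4.8
13.45 [0.54069757 0.00684921 0.23839841] [-13.14697484  -0.31651484  16.76650687]
```

Rise is about 4.9 mm, steady and held by the wedge. Handing in.

```bash
python3 -c "
from bench import order
print(order.job_done())"
```

```text
the job is handed in; nothing more can be done
None
```

The wedge is in straight under the middle of the board's front edge, still gripped by its red handle; the cameras show the feet about 5 mm off the base, and I handed the job in at about 13.5 s (the hand-in returned no verdict).

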